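# Fit a drive wheel onto its five hub studs

### The arm

A 7-joint arm with a two-finger parallel gripper is mounted at the origin on the work surface. World frame = base frame: x ahead of the robot, y to its left, z up, the work surface at z = 0. Lengths are in m, angles in rad, forces in N, time in s.
With the tool pointing down it reaches from about 0.4 to 0.9 m from the base axis. Payload 5.5 kg.
Tool frame: the origin (TCP) lies midway between the tips of the shut fingers; the grasp point (between the pads) lies 19 mm behind it (manip.grip_depth is the distance from the TCP to the grasp point, in m); z points along the fingers, y is the line along which they close (so a half turn about z gives the same grasp; the last joint's range is limited). The gripper opens to 92 mm and grips with 3 to 60 N. Pads are 19 mm wide; open, the fingers measure 130 mm over their backs; the gripper's body (75 mm by 190 mm) begins 47 mm behind the grasp point.
Start: joints at [-0.863, 0.501, -0.427, 1.55, 0.221, 1.138, -0.21], TCP at [0.28, 0.587, 0.227] pointing down, gripper open.
Joint ranges: [-2.88, 2.88], [-0.31, 2.03], [-1.54, 1.56], [0.2, 2.42], [-1.41, 4.55], [0.19, 2.02], [-2.57, 2.57]. Speed limits (rad/s): [2.57, 2.57, 3.14, 3.14, 3.14, 3.14, 3.14].

### API

Orientations are given as a unit quaternion [x, y, z, w].
In Python, from bench import manip, effector, viewer gives the robot as it stands. Calls block until the motion is done:
- manip.move_pose(position, orientation): joint-space move of the TCP to a pose.
- manip.servo_line(position, ori=None, vel=0.15): straight line of the TCP; ori=None keeps the orientation; vel is the mean speed in m/s.
- manip.movej(angles): joint-space move.
- effector.open_jaws() and effector.close(f_grip=None): open the fingers fully, or close them until they stop; f_grip is the grip in N (None keeps the last).
- manip.sleep(seconds).
- manip.solve_ik(position, orientation): joint angles nearest the present ones, or None.
- viewer.get_image(name): name is "side" or "top" or "wrist"; returns the picture (400x640x3 uint8, red, green, blue); there is no depth.
- viewer.get_calibration(name): a dict with "vfov" (degrees; the focal length in pixels is half the picture's height over the tangent of half this angle, whatever the lens; pixels are square), "cx", "cy" (the principal point, pixels), "eye" and "attitude" of the camera in the world. Camera axes: x right, y down, z forward; pixel columns grow to the right and rows downward; lengths in m; the calibration is good to about 2 mm. A picture is of the moment at which its call begins: read the wrist's pose just before it. get_calibration takes no time and is no camera call; for the wrist camera it gives the pose at the moment of the call.
A pose or a line that the arm cannot do raises manip.PlanningError and nothing moves.
- manip.hand_in(): hands the job in; it is judged then, once.
Readings, each from a call of its own:
- manip.current_clock(): time.
- manip.current_q(): joint angles.
- manip.current_joint_velocities(): joint speeds.
- manip.current_tau(): joint torques, N m.
- manip.current_tool_pos(): TCP position.
- manip.current_tcp_rot(): TCP orientation.
- manip.current_force(): force on the tool from outside, world axes, zero at the start.
- manip.current_wrist_torque(): the same for the moment, N m.
- manip.current_finger_gap(): finger opening in m.
- manip.current_gripper_force(): force on a finger pad.
Only numpy, scipy, OpenCV 4.12 (cv2) and the standard library are available. Lean on these libraries where they do the work, as an engineer would, in place of code of your own. Each camera call takes 0.05 s, during which the arm holds its last target. There are 200 camera calls.

### The job

Fit the new orange-tyred wheel to the drive unit: pick it up by its boss, lower it over the shaft end, turn it on the stud tips under light pressure until all five studs find their holes, then slide it fully home against the hub face and let go. Be gentle, never ram or drop it onto the hub or its studs, and leave the other things on the bench alone.

Things in the scene. Friction and masses are not known exactly. Their poses are not given: they have to be found in the camera images.
- wheel: New wheel lying flat, boss up, 0.48 to 0.81 kg: orange tyre 140 mm across, 36 mm wide; grey web 12 mm thick, flush below with the tyre; five 10 mm holes through the web, evenly spaced on a circle of radius 29 mm; 26.5 mm bore right through the middle. Origin: centre of the underside, the face that seats on the hub; z up along the bore, x points at one of the five holes.
- wheel_boss (a point): On the new wheel's bore axis, 45 mm above its underside: where to take the wheel. The round aluminium boss is 40 mm across and stands up to 58 mm above the underside; round it is a free ring 34 mm wide inside the tyre. Seated, the stud tips stand 20 mm above the underside, so keep fingertips higher than that.
- drive: Drive unit, fixed to the bench: worm gearmotor on a steel foot plate, shaft pointing up with a round steel hub on top, 80 mm across. Origin on the bench under the shaft axis, z up; the black motor lies along +x, 150 mm long, top at 78 mm. All rigid; the self-locking gear lets the hub not turn. Wheel and drive unit must not press on each other with more than 60 N.
- hub_seat (a point): Centre of the hub's flat top face, on the shaft axis, 100 mm above the bench; z up, axes as the drive unit's (they do not turn with the hub). The wheel is fully home when its origin is here.
- shaft_tip (a point): Top of the plain shaft end that guides the wheel's bore: 25 mm across, standing 36 mm above the hub face, its top 6 mm tapered to 17 mm across.
- stud_tips (a point): On the shaft axis, 20 mm above the hub face, level with the tips of the five 8 mm studs (short chamfered tips), evenly spaced on a circle of radius 29 mm. The angle at which they stand differs each time and is not given by any pose: look, or find it by feel; a fifth of a turn covers every case. Off the holes the wheel rests here; on them it slides down freely.
- old_wheel: The worn wheel that came off: same shape, dark grey tyre, 140 mm across, 58 mm high; origin under its centre; leave alone
- multimeter: Red handheld multimeter lying flat, 165 x 78 x 38 mm, origin under its centre; leave alone
- bit_case: Black open case of screwdriver bits, 100 x 165 x 39 mm, origin under its centre; leave alone
- nut_tray: Low steel tray, 80 x 110 x 22 mm, with the five wheel nuts, origin under its centre; leave alone
- socket_wrench: Steel wrench lying flat, 190 mm long, origin under its middle; leave alone
- screwdriver: Yellow-handled screwdriver lying flat, origin under its middle; leave alone
- cleaner: White squeeze bottle with blue cap, 48 mm across, 115 mm high, origin under its centre; leave alone

How it is judged:
By the outcome, as a careful person would: the job done as asked, in the order asked, and still so for the second after the job is handed in, with the robot touching nothing.
It also fails if it takes over 64 s, if anything falls off the work surface, if the arm or the gripper's body presses on something with over 40 N, if the wrist force passes 120 N, or if a joint passes its speed limit or range.

## Working session

There is one attempt and no reset: what is moved stays moved. The work goes in short steps, each a Python script; the robot and the scene stay as the last script left them, time stands still between calls to the robot, and variables do not carry over. Pictures are saved under pics/ and viewed, at most 10 in all, crops included, and the job is handed in when it is done.

```bash
mkdir -p pics; ls; python3 - <<'E'
from bench import manip, effector, viewer
import cv2
for n in ("top","side"):
    im=viewer.get_image(n); cv2.imwrite(f"pics/{n}0.png",im[:,:,::-1]); c=viewer.get_calibration(n); print(n,c)
print(viewer.get_calibration("wrist"), manip.current_tcp_rot(), manip.current_clock())
E
```

```text
pics
top {'vfov': 47.64269768655478, 'cx': 313.02273887685914, 'cy': 191.13629967634586, 'eye': array([ 0.38960315, -0.01095954,  1.33777006]), 'attitude': array([ 0.71503998, -0.69677231,  0.03772322, -0.0424632 ])}
side {'vfov': 49.37810198884476, 'cx': 326.597580990416, 'cy': 193.92272490201074, 'eye': array([ 0.2763733 , -0.81671959,  1.03108276]), 'attitude': array([ 0.91837789, -0.15029956,  0.05975198, -0.36113957])}
{'vfov': 68.14616775874589, 'cx': 323.21584504177486, 'cy': 202.63354282402483, 'eye': array([0.20668535, 0.62262601, 0.38306078]), 'attitude': array([0.83568149, 0.5283204 , 0.07918718, 0.12744957])} [ 2.20531327e-01  9.75379508e-01 -8.38123309e-04 -2.14872674e-04] 0.1
```

View pics/top0.png

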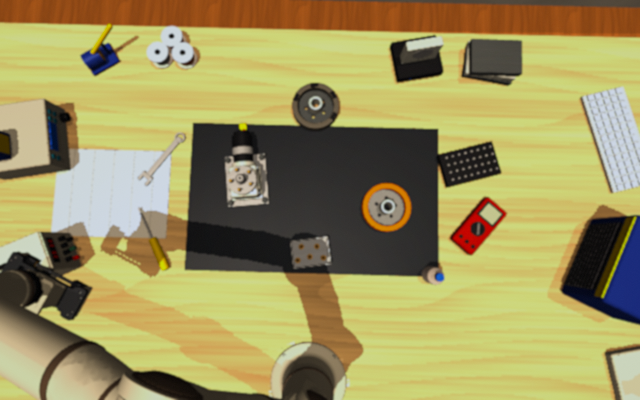

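View pics/side0.png

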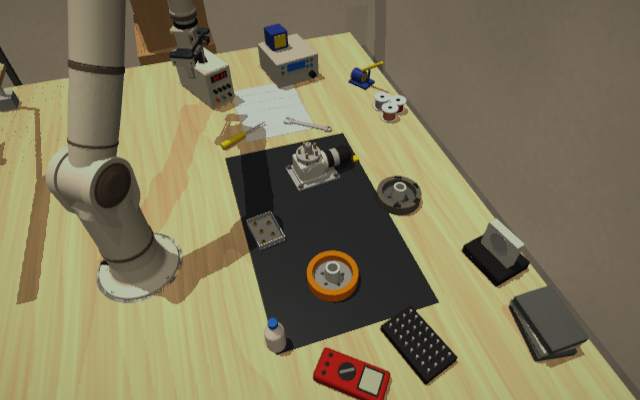

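Top: wheel boss at about (388,206), drive shaft at about (241,179), motor toward image-up (+x). Side: wheel boss at (333,268), shaft top at about (308,147).

```bash
cat > h.py <<'E'
from bench import manip, effector, viewer
import numpy as np, cv2
from scipy.spatial.transform import Rotation as R
def ray(c,u,v):
    f=200/np.tan(np.radians(c['vfov'])/2)
    return R.from_quat(c['attitude']).apply([(u-c['cx'])/f,(v-c['cy'])/f,1])
def at_z(c,u,v,z):
    d=ray(c,u,v); return c['eye']+d*(z-c['eye'][2])/d[2]
def proj(c,p):
    f=200/np.tan(np.radians(c['vfov'])/2)
    q=R.from_quat(c['attitude']).inv().apply(np.asarray(p)-c['eye'])
    return q[...,:2]/q[...,2:]*f+[c['cx'],c['cy']]
def snap(name,tag):
    c=viewer.get_calibration(name); im=viewer.get_image(name)
    cv2.imwrite(f"pics/{tag}.png",im[:,:,::-1]); np.save(f"pics/{tag}.npy",c,allow_pickle=True); return im,c
def load(tag): return np.load(f"pics/{tag}.npy",allow_pickle=True).item()
def down(yaw): return (R.from_euler('z',yaw)*R.from_quat([1,0,0,0])).as_quat()  # tool x at angle yaw
E
python3 - <<'E'
from h import *
t=viewer.get_calibration("top"); s=viewer.get_calibration("side")
print("wheel",at_z(t,388,206,.058),at_z(s,333,268,.058))
print("shaft",at_z(t,241,179,.136),at_z(s,308,147,.136))
r=R.from_quat(manip.current_tcp_rot()); c=viewer.get_calibration("wrist")
print("cam in tool",r.inv().apply(c['eye']-manip.current_tool_pos()),(r.inv()*R.from_quat(c['attitude'])).as_matrix().round(3), r.as_matrix().round(3))
E
```

```text
wheel [ 0.49841249 -0.213708    0.058     ] [ 0.49737819 -0.2171506   0.058     ]
shaft [0.55422614 0.19276392 0.136     ] [0.55215707 0.18066707 0.136     ]
cam in tool [ 0.08136151  0.00133273 -0.15727036] [[ 0.001 -0.955 -0.297]
 [ 1.     0.001 -0.   ]
 [ 0.001 -0.297  0.955]] [[-0.903  0.43  -0.001]
 [ 0.43   0.903 -0.002]
 [ 0.    -0.002 -1.   ]]
```

```bash
python3 - <<'E'
from h import *
manip.move_pose([0.553,0.187,0.255],down(np.pi)); im,c=snap("wrist","drive1")
print(manip.current_clock(),manip.current_q().round(2),proj(c,[[.553,.187,.136]]))
manip.move_pose([0.498,-0.215,0.18],down(np.pi)); im2,c2=snap("wrist","wheel1")
print(manip.current_clock(),manip.current_q().round(2),proj(c2,[[.498,-.215,.058]]))
print(manip.current_tool_pos(), manip.current_force())
E
```

```text
1.9167 [-0.08  0.35 -0.37  1.69  0.13  1.13  1.08] [[320.04219065 198.15523284]]
3.4917 [ 0.53  0.34 -0.21  1.87  0.09  0.94  1.85] [[319.96768375 195.59332585]]
[ 0.49908071 -0.21327836  0.1803279 ] [ 0.2284642   0.08206007 -0.51765284]
```

View pics/drive1.png

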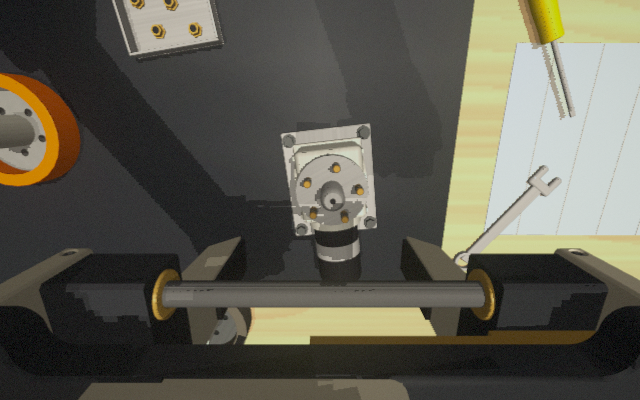

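View pics/wheel1.png

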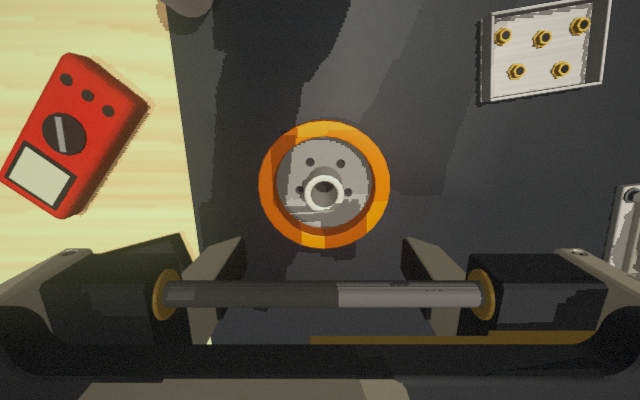

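Drive: shaft tip about (332,199), stud tips about (336,168), (359,190), (345,217), (313,215), (307,183). Wheel: boss top about (324,190), holes about (310,162), (341,164), (300,190), (348,192). I'll enlarge both.

```bash
python3 - <<'E'
import cv2,numpy as np
a=cv2.imread("pics/drive1.png")[140:240,280:380]; b=cv2.imread("pics/wheel1.png")[115:255,255:395]
a=cv2.resize(a,(400,400),interpolation=cv2.INTER_CUBIC); b=cv2.resize(b,(400,400),interpolation=cv2.INTER_CUBIC)
cv2.imwrite("pics/crop1.png",np.hstack([a,b]))
from h import *
print(manip.current_clock(),manip.current_tool_pos())
E
```

```text
3.4917 [ 0.49908071 -0.21327836  0.1803279 ]
```

View pics/crop1.png

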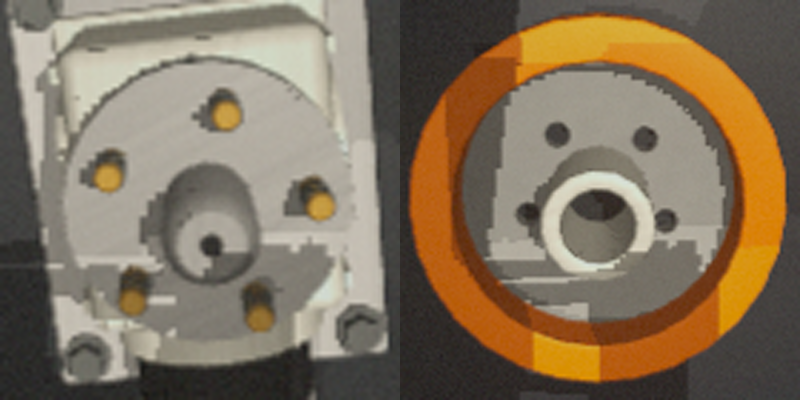

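```bash
python3 - <<'E'
from h import *
from scipy.optimize import least_squares
def fit(c,px,pts0,z):
    P=np.array([at_z(c,u,v,z) for u,v in px])[:,:2]
    def res(x):
        d=P-x[:2]; ang=np.arctan2(d[:,1],d[:,0]); k=np.round((ang-x[2])/(2*np.pi/5))
        a=x[2]+k*2*np.pi/5
        return (P-x[:2]-.029*np.c_[np.cos(a),np.sin(a)]).ravel()
    best=min((least_squares(res,[*pts0,a]) for a in np.arange(0,1.26,.2)),key=lambda r:r.cost)
    return best.x, np.abs(best.fun).max()
c=load("drive1"); px=np.array([(228,115),(109,177),(319,206),(132,299),(259,317)])/4+[280-.375,140-.375]
sh=at_z(c,280+211/4-.375,140+245/4-.375,.136); print("shaft",sh)
x,e=fit(c,px,sh[:2],.12); print("studs",x,np.degrees(x[2])%72,e)
c=load("wheel1"); s=140/400; o=np.array([255-.32,115-.32])
b=at_z(c,*(np.array([197.5,225])*s+o),.058); print("boss",b)
print("tyre",at_z(c,*(np.array([199,198])*s+o),.036))
x,e=fit(c,np.array([(157,134),(245,139),(128,213),(266,221)])*s+o,b[:2],.012); print("holes",x,np.degrees(x[2])%72,e)
for yaw in np.radians([100,140,180,220]):
    for p in ([.5,-.215,.03],[.553,.187,.25]):
        q=manip.solve_ik(p,down(yaw)); print(round(np.degrees(yaw)),None if q is None else np.round(q,2))
E
```

```text
shaft [0.55573433 0.19904329 0.136     ]
studs [0.55503573 0.19909792 0.48468603] 27.770463919420404 0.0006073549434945993
boss [ 0.49578154 -0.21123803  0.058     ]
tyre [ 0.49162246 -0.21065865  0.036     ]
holes [ 0.49637252 -0.21093541  1.20512299] 69.04846091502617 0.0002019901146430537
100 [ 0.31  0.56  0.06  1.96 -0.06  0.62  0.58]
100 [-0.21  0.34 -0.21  1.7   0.08  1.11 -0.26]
140 [ 0.42  0.56 -0.08  1.96  0.07  0.63  1.17]
140 [-0.12  0.35 -0.32  1.7   0.12  1.11  0.4 ]
180 [ 0.5   0.57 -0.17  1.95  0.16  0.64  1.79]
180 [-0.05  0.36 -0.4   1.7   0.15  1.12  1.07]
220 [ 0.57  0.58 -0.27  1.95  0.24  0.65  2.42]
220 [ 0.05  0.37 -0.53  1.69  0.21  1.13  1.72]
```

```bash
python3 - <<'E'
import cv2,numpy as np
def cr(n,x,y,w): return cv2.resize(cv2.imread(f"pics/{n}.png")[y:y+w,x:x+w],(300,300),interpolation=cv2.INTER_CUBIC)
m=np.vstack([np.hstack([cr("top0",215,150,60),cr("top0",357,177,60)]),np.hstack([cr("side0",278,130,60),cr("side0",303,245,60)])])
cv2.imwrite("pics/mos.png",m)
E
```

```text
(no output)
```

View pics/mos.png

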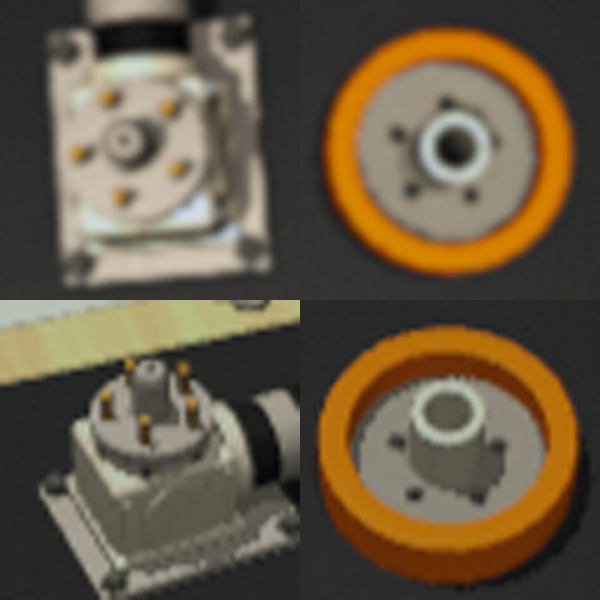

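```bash
python3 - <<'E'
from h import *
t=viewer.get_calibration("top"); s=viewer.get_calibration("side")
print("boss",at_z(t,387.6,206,.058),at_z(s,332.4,266.8,.058))
print("shaft",at_z(t,239.8,177.8,.136),at_z(s,307.8,143.2,.136))
P=np.array([at_z(t,u/5+214.6,v/5+149.6,.12) for u,v in [(108,98),(170,107),(178,169),(121,198),(78,153)]]);m=P.mean(0)
print("studs mean",m,np.degrees(np.arctan2(*(P-m)[:,1::-1].T))%72)
print("tcp",manip.current_tool_pos())
E
```

```text
boss [ 0.49838336 -0.21257719  0.058     ] [ 0.49710432 -0.21311243  0.058     ]
shaft [0.55739009 0.19612687 0.136     ] [0.55686404 0.1982752  0.136     ]
studs mean [0.55753945 0.19607061 0.12      ] [28.23397188 28.44317755 28.35886099 27.9238764  28.21664751]
tcp [ 0.49908071 -0.21327836  0.1803279 ]
```

```bash
cat >> h.py <<'E'
F=lambda: np.array(manip.current_force())
def goto(p,yaw,vel=.1):
    """line move with one correction of the standing error"""
    p=np.array(p); manip.servo_line(p,down(yaw),vel=vel); manip.sleep(.2)
    e=p-manip.current_tool_pos(); return e
E
python3 - <<'E'
from h import *
yaw=np.radians(160); p=np.array([.4970,-.2123,.10])
manip.move_pose(p,down(yaw)); manip.sleep(.3)
e=p-manip.current_tool_pos(); print("err",e, "t",manip.current_clock())
p2=p.copy(); p2[2]=.044; manip.servo_line(p2+e,down(yaw),vel=.08); manip.sleep(.2)
print(manip.current_tool_pos()); f0=F(); print(f0)
for z in np.arange(.042,.0255,-.002):
    p2[2]=z; manip.servo_line(p2+e,down(yaw),vel=.02); f=F()-f0; print(round(z,3),f.round(2))
    if abs(f[2])>2.5: p2[2]=z+.004; manip.servo_line(p2+e,down(yaw),vel=.02); break
print(manip.current_tool_pos(),manip.current_clock(),manip.current_finger_gap())
E
```

```text
err [-0.00126483  0.00052072 -0.00162146] t 4.225
[ 0.49622412 -0.21200431  0.04297465]
[-0.43500596 -0.84364708 -1.04560182]
0.042 [0.87 2.17 1.49]
0.04 [0.17 0.89 1.97]
0.038 [0.22 0.45 0.66]
0.036 [ 0.35 -0.07  0.43]
0.034 [0.94 0.25 1.59]
0.032 [-1.03  1.16  9.32]
[ 0.49557794 -0.21159914  0.03426435] 7.1417 0.09201787948868743
```

```bash
python3 - <<'E'
from h import *
yaw=np.radians(160); p=np.array([.4970,-.2123,.0375]); cmd=p.copy()
for i in range(2):
    manip.servo_line(cmd,down(yaw),vel=.02); manip.sleep(.25); cmd=cmd+(p-manip.current_tool_pos())
print(manip.current_tool_pos(),F(),R.from_quat(manip.current_tcp_rot()).as_matrix().round(4)[0])
effector.close(8); manip.sleep(.2); print(F(),manip.current_tool_pos(),manip.current_finger_gap())
effector.close(50); manip.sleep(.2); print(F(),manip.current_wrist_torque(),manip.current_tool_pos(),manip.current_finger_gap(),manip.current_gripper_force())
f0=F(); q=manip.current_tool_pos()
manip.servo_line(cmd+[0,0,.03],down(yaw),vel=.04); manip.sleep(.3)
print("lift",F()-f0,manip.current_wrist_torque(),manip.current_tool_pos(),manip.current_clock())
snap("wrist","held"); snap("side","heldside")
E
```

```text
[ 0.49708376 -0.21236771  0.03758627] [-0.91071771 -0.19651757 -1.03004749] [-9.397e-01  3.421e-01  1.000e-04]
[-0.79053701  0.77974253  1.13742157] [ 0.49700191 -0.21242596  0.03754273] 0.038985363883874316
[-0.71088732 -0.88573361 -0.43874558] [-0.1110183  -0.00758125 -0.00424787] [ 0.49704306 -0.21239918  0.03754962] 0.03849505947948621 49.99986291368259
lift [ 0.99999739  1.50402132 -5.56298881] [ 0.05501263 -0.01462476  0.03104421] [ 0.49683928 -0.21221197  0.06725212] 10.9
```

```bash
python3 - <<'E'
import cv2,numpy as np
a=cv2.imread("pics/held.png")[100:400,160:480]; b=cv2.imread("pics/heldside.png")[190:320,255:405]
cv2.imwrite("pics/m2.png",np.hstack([cv2.resize(a,(400,375)),cv2.resize(b,(400,375))]))
E
```

```text
(no output)
```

View pics/m2.png

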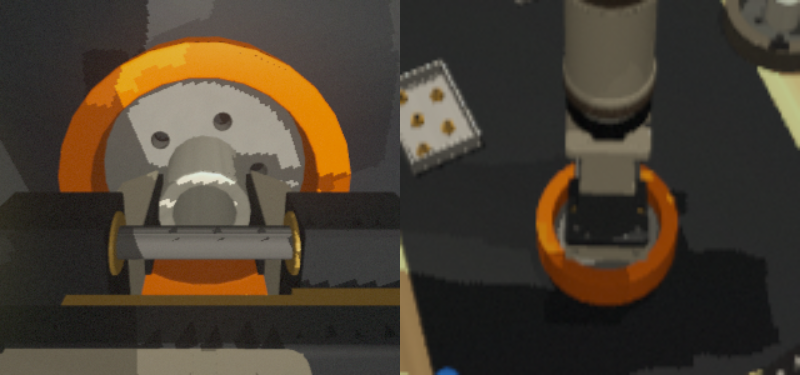

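The wheel is held level by the boss. I'll carry it above the shaft and lower it, watching the forces.

```bash
python3 - <<'E'
from h import *
y0=np.radians(160); y1=np.radians(179)
p=manip.current_tool_pos(); manip.servo_line([p[0],p[1],.215],down(y0),vel=.12)
tgt=np.array([.5565,.1977,.205]); cmd=tgt.copy()
manip.servo_line(cmd,down(y1),vel=.16); manip.sleep(.3)
cmd+=tgt-manip.current_tool_pos(); tgt2=tgt.copy()
dz=cmd-tgt
tgt[2]=.182; manip.servo_line(tgt+dz,down(y1),vel=.04); manip.sleep(.3)
dz+=tgt-manip.current_tool_pos(); manip.servo_line(tgt+dz,down(y1),vel=.04); manip.sleep(.3)
f0=F(); print("hover",manip.current_tool_pos(),f0,manip.current_wrist_torque(),manip.current_clock())
while tgt[2]>.160:
    tgt[2]-=.002; manip.servo_line(tgt+dz,down(y1),vel=.02); f=np.mean([F() for _ in range(3)],0)-f0
    print(tgt[2].round(4),manip.current_tool_pos().round(4),f.round(2),np.round(manip.current_wrist_torque(),2))
    if f[2]>6 or np.hypot(*f[:2])>10: break
np.save("st.npy",np.r_[tgt,dz,f0]); print(manip.current_clock()); snap("side","s3")
E
```

```text
hover [0.55637268 0.19771165 0.18176353] [-0.74798637  0.77919762 -6.39582652] [0.05030471 0.01133154 0.01717561] 17.0
0.18 [0.5562 0.1976 0.1795] [ 0.51 -0.33 -0.02] [ 0.04  0.02 -0.  ]
0.178 [0.5562 0.1976 0.1775] [ 0.74 -1.25  0.74] [0.02 0.02 0.  ]
0.176 [0.5562 0.1976 0.1756] [-0.01 -0.98 -0.65] [0.06 0.05 0.03]
0.174 [0.5562 0.1977 0.1736] [ 0.49 -0.62 -0.07] [-0.01  0.02  0.06]
0.172 [0.5562 0.1976 0.1715] [ 0.61 -0.84 -0.44] [-0.   -0.03  0.03]
0.17 [0.5562 0.1976 0.1696] [ 0.93 -1.19  0.22] [0.04 0.03 0.01]
0.168 [0.5562 0.1977 0.1676] [ 0.6  -1.83 -0.8 ] [ 0.02 -0.04  0.  ]
0.166 [0.5562 0.1976 0.1655] [ 0.92 -0.83  0.3 ] [ 0.04  0.04 -0.03]
0.164 [0.5562 0.1976 0.1636] [ 0.24 -0.81  0.41] [-0.01 -0.   -0.  ]
0.162 [0.5562 0.1976 0.1616] [ 0.28 -0.79  0.05] [ 0.05 -0.   -0.03]
0.16 [0.5562 0.1976 0.1596] [ 0.53 -0.71  0.08] [0.03 0.03 0.01]
19.75
```

```bash
python3 - <<'E'
from h import *
s=np.load("st.npy"); tgt,dz,f0=s[:3],s[3:6],s[6:]
yaw=179.
def rd(): return np.mean([F() for _ in range(3)],0)-f0
def mv(v=.015): manip.servo_line(tgt+dz,down(np.radians(yaw)),vel=v); return rd()
def show(t,f): print(t,round(yaw,1),tgt[2].round(4),manip.current_tool_pos().round(4),f.round(1),np.round(manip.current_wrist_torque()[2],2))
f=rd()
while f[2]<5 and tgt[2]>.152: tgt[2]-=.0005; f=mv()
show("contact",f); n=0
if tgt[2]<=.1525: print("no contact?")
else:
  z0=tgt[2]
  while yaw<204 and manip.current_clock()<48:
    yaw+=1; f=mv(.02)
    for _ in range(4):
        if f[2]<4: tgt[2]-=.0004; f=mv()
        elif f[2]>10: tgt[2]+=.0003; f=mv()
        else: break
    show("turn",f)
    if z0-tgt[2]>.0015: print("found"); break
    if np.hypot(*f[:2])>20: break
np.save("st.npy",np.r_[tgt,dz,f0,yaw]); print(manip.current_clock())
E
```

```text
contact 179.0 0.157 [0.5565 0.1977 0.1575] [-2.8 -2.3 10.4] 0.02
turn 180.0 0.1579 [0.5566 0.1978 0.1575] [ 0.6 -1.8  7.5] -0.01
turn 181.0 0.1579 [0.5566 0.1978 0.1575] [ 0.7 -0.7  6. ] 0.03
turn 182.0 0.1579 [0.5565 0.1978 0.1575] [ 1.  -1.   5.1] 0.02
turn 183.0 0.1579 [0.5563 0.1977 0.1576] [1.8 0.1 4.6] 0.02
turn 184.0 0.1579 [0.5562 0.1977 0.1575] [2.  0.3 4.4] 0.05
turn 185.0 0.1579 [0.5562 0.1976 0.1575] [1.5 0.5 5. ] -0.0
turn 186.0 0.1575 [0.5562 0.1976 0.1574] [-0.6 -1.3  8.4] 0.01
turn 187.0 0.1575 [0.5563 0.1976 0.1571] [ 0.  -1.2  6.2] -0.03
turn 188.0 0.1559 [0.5563 0.1977 0.1557] [-0.7 -1.4  1.2] 0.01
turn 189.0 0.1543 [0.5563 0.1977 0.154 ] [ 0.5 -0.6  0.3] 0.01
found
26.8
```

Studs found their holes at 188–189°. Centring slightly and sliding home.

```bash
python3 - <<'E'
from h import *
s=np.load("st.npy"); tgt,dz,f0,yaw=s[:3],s[3:6],s[6:9],s[9]
def rd(): return np.mean([F() for _ in range(3)],0)-f0
def mv(v=.02): manip.servo_line(tgt+dz,down(np.radians(yaw)),vel=v); return rd()
for yaw in (189.75,190.5):
    f=mv(); t=manip.current_wrist_torque()[2]; print(yaw,f.round(1),round(t,2))
    if abs(t)>.15: break
while tgt[2]>.1345:
    tgt[2]-=.0015 if tgt[2]>.1405 else .0005
    f=mv(); print(tgt[2].round(4),manip.current_tool_pos().round(4),f.round(1),np.round(manip.current_wrist_torque(),2))
    if f[2]>6 or np.hypot(*f[:2])>12: break
np.save("st.npy",np.r_[tgt,dz,f0,yaw]); print(manip.current_clock())
snap("side","seat")
a=cv2.imread("pics/seat.png")[80:230,220:420]; cv2.imwrite("pics/seatc.png",cv2.resize(a,(800,600),interpolation=cv2.INTER_CUBIC))
E
```

```text
189.75 [ 0.9  0.  -0.5] -0.01
190.5 [ 0.4 -1.  -0.4] 0.05
0.1528 [0.5562 0.1976 0.1524] [ 0.9 -0.8  0.5] [ 0.06 -0.02 -0.01]
0.1513 [0.5562 0.1977 0.1509] [ 0.7 -0.9 -0.7] [ 0.07 -0.02 -0.03]
0.1498 [0.5563 0.1976 0.1494] [ 0.1  0.1 -0.3] [0.07 0.02 0.  ]
0.1483 [0.5563 0.1976 0.1479] [ 0.7 -0.7  0. ] [0.07 0.05 0.01]
0.1468 [0.5563 0.1977 0.1464] [1.4 0.  0.9] [0.09 0.02 0.03]
0.1453 [0.5563 0.1977 0.1449] [ 1.5 -0.6  0.1] [0.05 0.04 0.03]
0.1438 [0.5562 0.1977 0.1434] [ 0.9 -0.4  0.7] [ 0.07  0.02 -0.02]
0.1423 [0.5562 0.1976 0.1419] [ 0.9 -1.  -0.4] [ 0.01  0.02 -0.03]
0.1408 [0.5562 0.1976 0.1404] [ 0.3 -0.7 -0.4] [0.08 0.02 0.02]
0.1393 [0.5563 0.1976 0.1389] [ 0.9 -0.9 -0.6] [0.05 0.05 0.01]
0.1388 [0.5563 0.1977 0.1385] [ 1.5 -0.2  0.4] [0.05 0.01 0.04]
0.1383 [0.5563 0.1977 0.138 ] [ 1.1 -0.8 -0.5] [0.05 0.01 0.04]
0.1378 [0.5564 0.1977 0.1376] [ 0.4 -0.9  0.6] [ 0.07 -0.04  0.02]
0.1373 [0.5565 0.1978 0.1374] [-0.6 -1.2  4. ] [-0.03  0.14  0.02]
0.1368 [0.5566 0.1978 0.1373] [-2.1 -2.2  9. ] [-0.28  0.58  0.07]
31.05
```

Fully home at TCP z = 0.1374, exactly 0.100 below as expected. Relaxing the pressure, then releasing.

```bash
python3 - <<'E'
from h import *
s=np.load("st.npy"); tgt,dz,f0,yaw=s[:3],s[3:6],s[6:9],s[9]
d=down(np.radians(yaw))
tgt[2]+=.0004; manip.servo_line(tgt+dz,d,vel=.02); print((F()-f0).round(1))
effector.close(15); manip.sleep(.1); effector.open_jaws(); manip.sleep(.2)
print(manip.current_finger_gap(),F().round(1),manip.current_tool_pos())
manip.servo_line(tgt+dz+[0,0,.03],d,vel=.03); print(F().round(1))
manip.servo_line(tgt+dz+[0,0,.13],d,vel=.12); manip.sleep(.2)
snap("wrist","end"); c=load("end"); snap("side","endside"); print(manip.current_clock(),F().round(1))
a=cv2.imread("pics/end.png")[80:330,140:480]; b=cv2.imread("pics/endside.png")[90:210,230:390]
cv2.imwrite("pics/m3.png",np.hstack([cv2.resize(a,(400,300)),cv2.resize(b,(400,300))]))
E
```

```text
[-0.8 -1.6 10.3]
0.09221219996679302 [ 0.  -0.3 -0.5] [0.55633126 0.19773674 0.13694292]
[ 0.   0.6 -0.7]
35.2833 [-0.5 -0.9 -0.5]
```

View pics/m3.png

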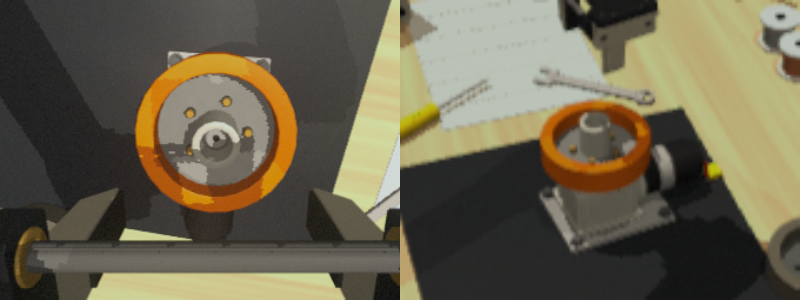

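The wheel sits level on the hub with the brass studs showing through its holes (crop about (190,113), (226,101), (248,133)) and the shaft centred in the boss. The gripper is clear of it.

```bash
python3 -c "
from bench import manip
print(manip.hand_in())"
```

```text
the job is handed in; nothing more can be done
None
```

The wheel is fitted: all five studs found their holes, it slid fully home against the hub face, it was let go gently, and the job is handed in at about 35 s.

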